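Set and hold a pump piston at its stroke pointer

TASK

One of the two identical pump blocks on the bench has its piston under a plain round dust cap: lift the cap off and stand it mouth-down, flat on the floor of the shallow metal tray, and let go of it. Then take that block's piston by its black grip stem and draw it straight up out of its snug bore, without wrenching it sideways and without pulling it right out, until the top face of its round flange is level with the tip of that block's stroke pointer. Leave the pointers, the other piston and the things round about alone; the program finishes while the gripper is still holding the piston steady at that height.

Things in the scene. Friction and masses are not known exactly. Their poses are not given: they have to be found in the camera images.
- pump: the block whose piston is capped at the start: fixed aluminium block 62 x 62 mm, 110 mm high; 15 mm high foot lugs at its +x and -x sides, a plug 16 mm out at -x. A vertical bore, 23.5 mm wide, 95 mm deep, opens mid-top. Origin: centre of underside, z up. An 8 mm post (top 176 mm above the worktop) stands at its -y side, 52 mm from the bore axis, so close the fingers along the block's x axis
- pump_pointer_tip (a point): tip of this block's stroke pointer, a steel finger 6 mm wide, 3 mm thick, on a 14 x 16 x 12 mm collar on the post; it points at the bore axis and ends 36 mm from it, 8 mm short of the flange's rim. The point is at mid thickness: draw the flange's top face to this height, 15 to 50 mm above its rest. The collar stays by light friction; do not push it
- piston: that block's loose piston, 0.2 to 0.45 kg: steel rod, 22 mm diameter, reaching 89 mm below the origin into the bore; round flange 56 mm wide, 6 mm thick, resting on the block's top at the start; black grip stem 18 mm diameter, 56 mm high above the flange. Origin: on the axis at the flange's top face, z up. It slides freely (1.5 mm play) and drops back if let go
- dust_cap: loose plain grey round cap, 46 mm outside diameter, 68 mm high, 3 mm wall, open below, about 60 g; at the start it stands mouth-down on the piston's flange, over the stem. Origin: centre of its mouth rim (its underside); z up towards the closed end
- tray: fixed shallow metal tray, 170 mm (its x) by 122 mm (its y), walls 18 mm high and 3 mm thick, floor 3 mm thick. Origin: centre of its underside
- pump_spare: the other pump block, the same shape with its own post and pointer; leave alone. Origin: centre of its underside
- piston_spare: the other, uncovered piston, the same shape; leave alone. Origin: on the axis at its flange's top face
- pump_spare_pointer_tip (a point): tip of the other block's pointer; leave alone
- timer: white bench timer 62 x 62 x 20 mm, loose bystander. Origin: centre of its underside
- dropper_1: small dropper bottle 33 mm wide, 86 mm high, loose bystander behind the work. Origin: centre of its underside
- dropper_2: another dropper bottle of the same size, loose bystander behind the work. Origin: centre of its underside

How it is judged:
On the way, in this order (a step that is already met when the one before it is completed fails the run):
1. the cap stands mouth-down on the tray's floor, released (x of dust_cap in the frame of tray between -0.062 and 0.062 m and y of dust_cap in the frame of tray between -0.038 and 0.038 m and z of dust_cap in the frame of tray below 0.009 m and angle between dust_cap's own z axis and vertical below 0.1 rad and contact force between the fingers and dust_cap below 0.2 N), for 0.2 s.
2. the gripper holds the piston and has lifted it off its seat, upright in its bore (z of piston in the frame of pump between 0.124 and 0.176 m and contact force between the fingers and piston above 2 N and angle between the z axis of piston and the z axis of pump, either way round below 0.06 rad), for 0.2 s.
At the end, for the whole second after the job is handed in: the cap stands mouth-down and released on the tray floor; the gripper holds the piston still, its flange top within 5 mm of the pointer tip in height, its rod in the bore, aligned within 0.06 rad and 4 mm, pressing on the block with under 15 N; the other piston within 6 mm of its place (all of step 1 and z of piston in the frame of pump_pointer_tip between -0.005 and 0.005 m and z of piston in the frame of pump above 0.124 m and angle between the z axis of piston and the z axis of pump, either way round below 0.06 rad and horizontal distance between piston and pump below 0.004 m and linear speed of piston below 0.01 m/s and contact force between the fingers and piston above 2 N and contact force between piston and pump below 15 N and distance of piston_spare from where it was at the start of the episode below 0.006 m); the arm keeps its last pose, push and grip.
It fails at once if the piston is pulled out of its bore, or nearly (less than 20 mm left in it) (z of piston in the frame of pump above 0.179 m).
It fails at once if the piston is wrenched against its block (over 40 N) (contact force between piston and pump above 40 N).
It fails at once if a pointer is shifted by over 4 mm (distance of any of pump_pointer_tip, pump_spare_pointer_tip from where it was at the start of the episode above 0.004 m).
It fails at once if the other piston is moved by over 6 mm (distance of piston_spare from where it was at the start of the episode above 0.006 m).
It fails at once if the timer or a dropper bottle is moved by over 20 mm (distance of any of timer, dropper_1, dropper_2 from where it was at the start of the episode above 0.02 m).
It also fails if it takes over 64 s, if anything falls off the work surface, if the arm or the gripper's body presses on something with over 40 N, if the wrist force passes 120 N, or if a joint passes its speed limit or range.

ROBOT

A 6-joint arm with a two-finger parallel gripper is mounted at the origin on a cart in front of the work surface, level with it; the furniture and walls round the work are solid. World frame = base frame: x ahead of the robot, y to its left, z up, the work surface at z = 0. Lengths are in m, angles in rad, forces in N, time in s.
With the tool pointing down it reaches from about 0.425 to 0.95 m from the base axis. Payload 3.5 kg.
Tool frame: the origin (TCP) lies at the very end of the fingers, on their centre line; the grasp point (between the pads) lies 19 mm behind it; z points along the fingers, y is the direction in which the jaws open and shut (so a half turn about z gives the same grasp; the last joint's range is limited). The gripper opens to 85 mm and grips with 20 to 120 N. Pads are 22 mm wide; open, the fingers measure 114 mm over their backs; the gripper's body (76 mm by 85 mm) begins 54 mm behind the grasp point. The pads swing forward as they close: fully open they stand 13 mm farther back than shut.
Start: joints at [-1.362, 0.286, 1.577, -0, 1.279, -0.15], TCP at [0.237, -0.632, 0.231] pointing down, gripper open.
Joint ranges: [-2.77, 2.77], [-0.9, 2.22], [0.21, 2.48], [-1.53, 4.67], [0.24, 2.81], [-2.84, 2.84]. Speed limits (rad/s): [2.79, 2.79, 3.14, 3.14, 3.14, 3.14].

INTERFACE

Orientations are given as a unit quaternion [x, y, z, w].
In Python, from plant import ctrl, eyes, ticket gives the robot as it stands.
- The arm moves only by the tool send_rows, never from a script. Its arguments are lists of equal length, an entry for each row: "translation": the shift along the tool's x, y, z in units of 30 mm (1.0 is 30 mm), a list of three; "rotation": the turn, a rotation vector about the tool's x, y, z in units of 5 degrees (1.0 is 5 degrees), a list of three; "grip": the finger opening in mm, from 0 to 85.4. A call has 1 to 5 rows; each row shifts and turns the commanded pose from where the row before left it, along the tool's axes as they then stand; what a row does not reach is not made up. A row lasts 1/8 s, in which the tool goes at most 62.5 mm and 10.7 degrees, less where a joint would pass 70% of its speed; a pose out of reach is approached as far as the arm can. A call is refused whole if a number of a shift passes 1 or a number of a turn 1, either way. A call with a gripper value outside its range is refused whole. The fingers move at their own pace and stop on an object; "squeeze" is the grip in N (left out, the last holds). Time passes only in rows, so rows that do not move let the fingers close. It gives the time, the measured TCP pose, the force and the opening at its end, in the units of the state.
- ctrl.get_state(): the state, without advancing time (a new reading comes with each control period).
- eyes.read_camera(name): name is "scene" or "top"; returns a dict with "image" (420x560x3 uint8, blue, green, red), "mtx" (3x3 intrinsics, pixels), "xyz" and "orientation" of the camera in the world. Camera axes: x right, y down, z forward; pixel columns grow to the right and rows downward; lengths in m; the calibration is good to about 2 mm. A picture is of the moment at which its call begins. There is no depth.
- ticket.sign_off(): hands the job in, once; it reports no verdict.
The state is a dict: "time": time; "qpos": joint angles; "dq": joint speeds; "joint_efforts": joint torques, N m; "eef_pos": TCP position; "tcp_rot": TCP orientation; "contact_force": force on the tool from outside, world axes, zero at the start; "wrist_torque": the same for the moment, N m; "opening": opening from 0.0 (shut) to 1.0 (fully open).
Only numpy, scipy, OpenCV 4.12 (cv2) and the standard library are available. Lean on these libraries where they do the work, as an engineer would, in place of code of your own. Each camera call takes 0.05 s, during which the arm holds its last target. There are 200 camera calls.

## Working session

There is one attempt and no reset: what is moved stays moved. The work goes in short steps, Python scripts to look and compute and a tool call to move; the robot and the scene stay as the last step left them, time stands still between calls to the robot, and variables do not carry over. Pictures are saved under pics/ and viewed, about 8 in all and at most 12, crops included, and the job is handed in when it is done.

Besides the shell and the picture viewer there is one more tool, called after "Call:" by a JSON object that holds its "method" and its "body", one argument or row to a line. send_rows: Moves the arm, as the interface text tells. Its arguments: {"type":"object","properties":{"translation":{"type":"array"},"rotation":{"type":"array"},"grip":{"type":"array"},"squeeze":{"type":"number"}},"required":["translation","rotation","grip"]}

```bash
mkdir -p pics; ls
cat > h.py <<'E'
import numpy as np,cv2
from scipy.spatial.transform import Rotation as R
from plant import ctrl,eyes,ticket
def cam(n):
    c=eyes.read_camera(n); o=np.array(c["orientation"]); 
    c["R"]=R.from_quat(o).as_matrix() if o.size==4 else o.reshape(3,3)
    c["t"]=np.array(c["xyz"]); c["K"]=np.array(c["mtx"]); return c
def ray(c,uv,z):
    d=c["R"]@np.linalg.solve(c["K"],[uv[0],uv[1],1]); return c["t"]+d*(z-c["t"][2])/d[2]
def proj(c,p):
    q=c["K"]@(c["R"].T@(np.array(p)-c["t"])); return q[:2]/q[2]
E
python3 - <<'E'
from h import *
for n in("scene","top"):
    c=cam(n); cv2.imwrite(f"pics/{n}0.png",c["image"]); print(n,c["orientation"],c["t"],c["K"].tolist())
print(ctrl.get_state())
E
```

```text
pics
scene [-0.29598872  0.77599694 -0.5166654   0.20802956] [-0.05505336  0.59035977  0.45079226] [[411.83207326219633, 0.0, 280.70647374817645], [0.0, 411.83207326219633, 209.7057108230663], [0.0, 0.0, 1.0]]
top [ 0.70693996 -0.70081179  0.07199482 -0.06257378] [ 0.3300613  -0.01776388  1.09198996] [[488.38457703144564, 0.0, 281.29767399667907], [0.0, 488.38457703144564, 200.00343576057332], [0.0, 0.0, 1.0]]
{'time': 0.1, 'qpos': array([-1.36197056e+00,  2.87064948e-01,  1.57804850e+00,  1.98801680e-05,
        1.27860875e+00, -1.49996301e-01]), 'dq': array([-0.00044686, -0.00174317, -0.00283647,  0.00153993, -0.00070869,
        0.0013659 ]), 'joint_efforts': array([ 1.33262984e-03, -4.07292652e+01, -2.93698132e+01, -1.27727994e-04,
        3.40724713e-03,  7.27641947e-06]), 'eef_pos': array([ 0.23694912, -0.63140139,  0.2300839 ]), 'tcp_rot': array([ 9.83948919e-01,  1.78447164e-01, -2.18038415e-05, -1.06459080e-03]), 'contact_force': array([-0.33262811,  0.05829253, -0.16464883]), 'wrist_torque': array([0.04691191, 0.03224516, 0.02397757]), 'opening': 1.0017721416210266}
```

View pics/scene0.png

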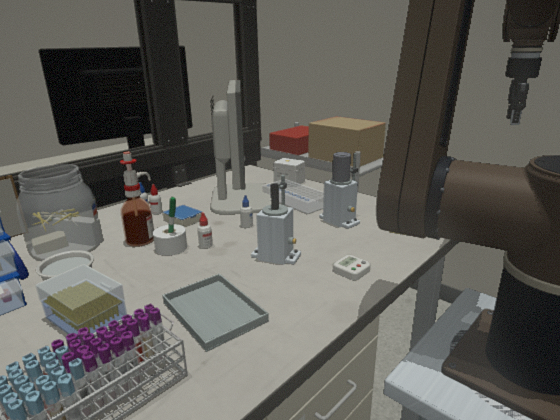

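View pics/top0.png

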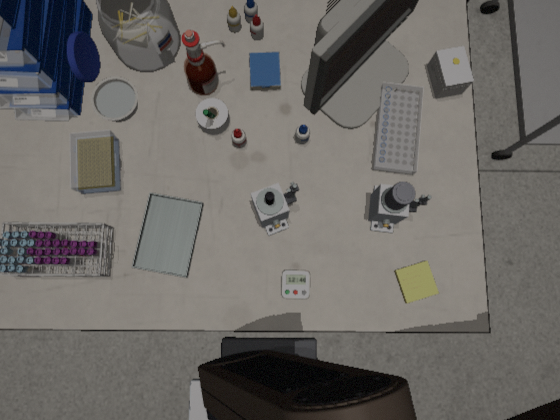

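The scene view shows the capped pump at about (341,195), the spare at (275,235), the tray at (215,308) and the timer at (351,266). In the top view they are at (400,195), (270,200), (168,235) and (295,285). I'll enlarge crops for measuring.

Run:
```python
import cv2,numpy as np
t=cv2.imread("pics/top0.png");s=cv2.imread("pics/scene0.png")
def crop(im,x,y,w,h,k):return cv2.resize(im[y:y+h,x:x+w],None,fx=k,fy=k,interpolation=cv2.INTER_CUBIC)
a=crop(t,355,170,80,70,5);b=crop(s,310,140,80,100,5)
out=np.zeros((600,800,3),np.uint8);out[:350,:400]=a;out[:500,400:]=b
c=crop(t,125,185,90,100,2.5);out[350:600,:225]=c
cv2.imwrite("pics/c1.png",out)
```

```text
(no output)
```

View pics/c1.png

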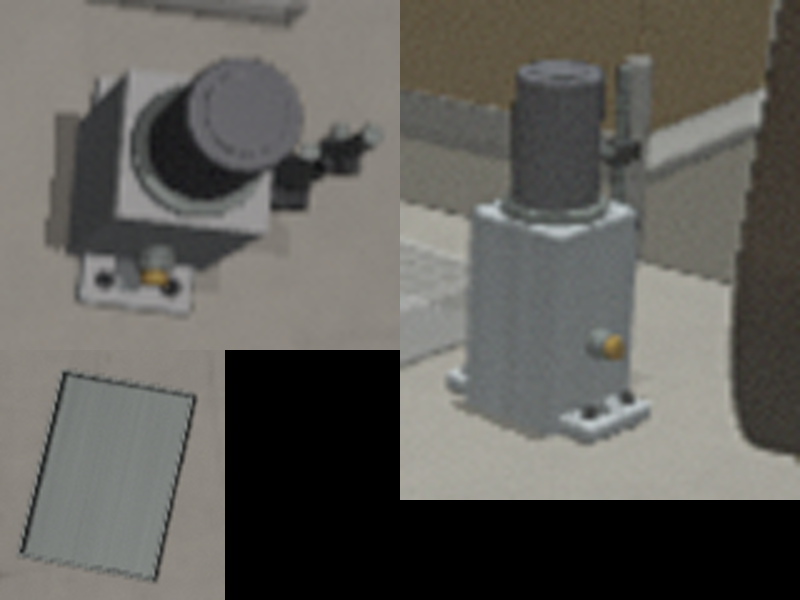

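The crop shows the cap top centre at (404,192.6) in the top view and (341.8,155) in the scene view. The block's top corners are at (380.6,184), (378,213.4) and (408.6,215.6), with the post and collar to the right of the cap.

```bash
cat >> h.py <<'E'
def tri(c1,u1,c2,u2):
    d=[c["R"]@np.linalg.solve(c["K"],[u[0],u[1],1]) for c,u in((c1,u1),(c2,u2))]
    A=np.c_[d[0],-d[1]]; s=np.linalg.lstsq(A,c2["t"]-c1["t"],rcond=None)[0]
    p=c1["t"]+s[0]*d[0]; q=c2["t"]+s[1]*d[1]; return (p+q)/2,np.linalg.norm(p-q)
E
python3 - <<'E'
from h import *
T=cam("top");S=cam("scene")
np.set_printoptions(precision=4,suppress=True)
tc=lambda x,y:(x/5+355-.4,y/5+170-.4); sc=lambda x,y:((x-400)/5+310-.4,y/5+140-.4)
print("cap z.184",ray(T,tc(245,113),.184),ray(S,sc(559,75),.184),tri(T,tc(245,113),S,sc(559,75)))
print("flange",ray(T,tc(203,143),.116))
c=[ray(T,tc(*p),.110) for p in((128,70),(115,217),(268,228))]
print(c,np.linalg.norm(c[0]-c[1]),np.linalg.norm(c[2]-c[1]))
x=c[0]-c[1];y=c[1]-c[2];print("yaw",np.degrees(np.arctan2(x[1],x[0])),np.degrees(np.arctan2(-y[0],y[1])))
print("ctr",(c[0]+c[2])/2)
print("post top",tri(T,tc(372,132),S,sc(638,60)))
t4=lambda x,y:(x/2.5+125-.3,(y-350)/2.5+185-.3)
k=[ray(T,t4(*p),.018) for p in((64,372),(196,396),(156,580),(21,554))]
print("tray",k,np.mean(k,0),[np.linalg.norm(k[i]-k[i-1]) for i in range(4)])
x=k[0]-k[3];print("tray yaw long",np.degrees(np.arctan2(x[1],x[0])))
for n,uv in(("spare stem top",(269.5,197)),("timer",(295,285))): print(n,ray(T,uv,.172 if n[0]=="s" else .02))
print("spare scene",ray(S,(275,185),.172))
E
```

```text
cap z.184 [ 0.5228 -0.2623  0.184 ] [ 0.5157 -0.2535  0.184 ] (array([ 0.5231, -0.2635,  0.1808]), np.float64(0.0010084612754179191))
flange [ 0.5245 -0.2629  0.116 ]
[array([ 0.5562, -0.2344,  0.11  ]), array([ 0.4945, -0.2272,  0.11  ]), array([ 0.4906, -0.2898,  0.11  ])] 0.06208162122562034 0.06269267781332429
yaw -6.700793540356771 -3.6111125960087276
ctr [ 0.5234 -0.2621  0.11  ]
post top (array([ 0.5131, -0.3141,  0.1802]), np.float64(0.00855432044718957))
tray [array([0.5492, 0.2618, 0.018 ]), array([0.5286, 0.1431, 0.018 ]), array([0.3659, 0.1716, 0.018 ]), array([0.3874, 0.2897, 0.018 ])] [0.4578 0.2166 0.018 ] [np.float64(0.16423619576594267), np.float64(0.12045416102399335), np.float64(0.1650906755367179), np.float64(0.11996592318940878)]
tray yaw long -9.772223788304807
spare stem top [ 0.5133 -0.0067  0.172 ]
timer [ 0.35   -0.0624  0.02  ]
spare scene [ 0.5076 -0.0009  0.172 ]
```

Call:
{"method": "send_rows", "body": {
  "translation": [
    [0, 0, 0],
    [0, 0, 0],
    [0, 0, 0],
    [0, 0, 0],
    [0, 0, 0]
  ],
  "rotation": [
    [0, 0, -1],
    [0, 0, -1],
    [0, 0, -1],
    [0, 0, -1],
    [0, 0, -1]
  ],
  "grip": [85, 85, 85, 85, 85],
  "squeeze": 30
}}

```text
time: 0.82
eef_pos: [0.237, -0.6318, 0.2309]
tcp_rot: [0.921, 0.388, 0.0, -0.0]
contact_force: [-0.0, -0.4, 0.3]
opening: 0.996
```

Call:
{"method": "send_rows", "body": {
  "translation": [
    [0, 0, 0],
    [0, 0, 0],
    [0, 0, 0],
    [0, 0, 0],
    [0, 0, 0]
  ],
  "rotation": [
    [0, 0, -1],
    [0, 0, -1],
    [0, 0, -1],
    [0, 0, -1],
    [0, 0, -1]
  ],
  "grip": [85, 85, 85, 85, 85]
}}

```text
time: 1.45
eef_pos: [0.237, -0.6318, 0.2309]
tcp_rot: [0.816, 0.579, 0.0, -0.0]
contact_force: [0.4, 1.0, 0.4]
opening: 0.997
```

Call:
{"method": "send_rows", "body": {
  "translation": [
    [0, 0, 0],
    [0, 0, 0],
    [0, 0, 0],
    [0, 0, 0],
    [0, 0, 0]
  ],
  "rotation": [
    [0, 0, -1],
    [0, 0, -1],
    [0, 0, -0.7],
    [0, 0, 0],
    [0, 0, 0]
  ],
  "grip": [85, 85, 85, 85, 85]
}}

```text
time: 2.08
eef_pos: [0.237, -0.6319, 0.2311]
tcp_rot: [0.743, 0.669, 0.0, -0.0]
contact_force: [-0.6, 0.0, -0.3]
opening: 0.993
```

```bash
cat >> h.py <<'E'
def go(p):
    s=ctrl.get_state(); M=R.from_quat(s["tcp_rot"]).as_matrix()
    np.set_printoptions(precision=4,suppress=True)
    print("t",s["time"],"pos",s["eef_pos"],"yaw y",np.degrees(np.arctan2(M[1,1],M[0,1])),"z",M[:,2],"open",s["opening"],"F",s["contact_force"])
    print("units",M.T@(np.array(p)-s["eef_pos"])/.03)
E
python3 -c "
from h import *
go([.5235,-.2625,.24])"
```

```text
t 2.075 pos [ 0.237  -0.6319  0.2311] yaw y -5.99291061499588 z [-0.0001  0.0004 -1.    ] open 0.9934955278507993 F [-0.5917  0.0348 -0.2819]
units [13.2428  8.2113 -0.2923]
```

Call:
{"method": "send_rows", "body": {
  "translation": [
    [0.9, 0.55, -0.02],
    [0.9, 0.55, -0.02],
    [0.9, 0.55, -0.02],
    [0.9, 0.55, -0.02],
    [0.9, 0.55, -0.02]
  ],
  "rotation": [
    [0, 0, 0],
    [0, 0, 0],
    [0, 0, 0],
    [0, 0, 0],
    [0, 0, 0]
  ],
  "grip": [85, 85, 85, 85, 85]
}}

```text
time: 2.7
eef_pos: [0.3336, -0.5054, 0.2344]
tcp_rot: [0.743, 0.669, 0.0, 0.0]
contact_force: [0.5, -0.2, -0.4]
opening: 0.994
```

Call:
{"method": "send_rows", "body": {
  "translation": [
    [0.9, 0.55, -0.02],
    [0.9, 0.55, -0.02],
    [0.9, 0.55, -0.02],
    [0.9, 0.55, -0.02],
    [0.9, 0.55, -0.02]
  ],
  "rotation": [
    [0, 0, 0],
    [0, 0, 0],
    [0, 0, 0],
    [0, 0, 0],
    [0, 0, 0]
  ],
  "grip": [85, 85, 85, 85, 85]
}}

```text
time: 3.32
eef_pos: [0.4297, -0.3797, 0.2375]
tcp_rot: [0.743, 0.669, 0.0, 0.0]
contact_force: [-0.3, -0.1, 1.6]
opening: 0.996
```

Call:
{"method": "send_rows", "body": {
  "translation": [
    [0.9, 0.55, -0.02],
    [0.9, 0.55, -0.02],
    [0.9, 0.55, -0.02],
    [0.9, 0.55, -0.02],
    [0.64, 0.51, 0]
  ],
  "rotation": [
    [0, 0, 0],
    [0, 0, 0],
    [0, 0, 0],
    [0, 0, 0],
    [0, 0, 0]
  ],
  "grip": [85, 85, 85, 85, 85]
}}

```text
time: 3.95
eef_pos: [0.5238, -0.2613, 0.2399]
tcp_rot: [0.743, 0.67, 0.0, 0.0]
contact_force: [0.3, -1.0, -0.0]
opening: 0.998
```

Call:
{"method": "send_rows", "body": {
  "translation": [
    [0, 0, 0],
    [0, 0, 0]
  ],
  "rotation": [
    [0, 0, 0],
    [0, 0, 0]
  ],
  "grip": [85, 85]
}}

```text
time: 4.2
eef_pos: [0.5228, -0.2628, 0.2397]
tcp_rot: [0.743, 0.669, -0.0, -0.0]
contact_force: [0.5, -0.5, 1.0]
opening: 0.995
```

Run:
```python
from h import *
go([.5235,-.2625,.142])
S=cam("scene");T=cam("top")
a=cv2.resize(S["image"][80:260,280:420],None,fx=3.3,fy=3.3,interpolation=cv2.INTER_CUBIC)[:594]
b=cv2.resize(T["image"][130:250,350:450],None,fx=3.3,fy=3.3,interpolation=cv2.INTER_CUBIC)
out=np.zeros((600,800,3),np.uint8);out[:a.shape[0],:a.shape[1]]=a;out[:b.shape[0],465:465+b.shape[1]]=b
cv2.imwrite("pics/c2.png",out)
```

```text
t 4.2 pos [ 0.5228 -0.2628  0.2397] yaw y -5.956645909090179 z [-0.0004 -0.0003 -1.    ] open 0.994928323621645 F [ 0.4737 -0.5014  0.979 ]
units [0.0121 0.0225 3.2558]
```

View pics/c2.png

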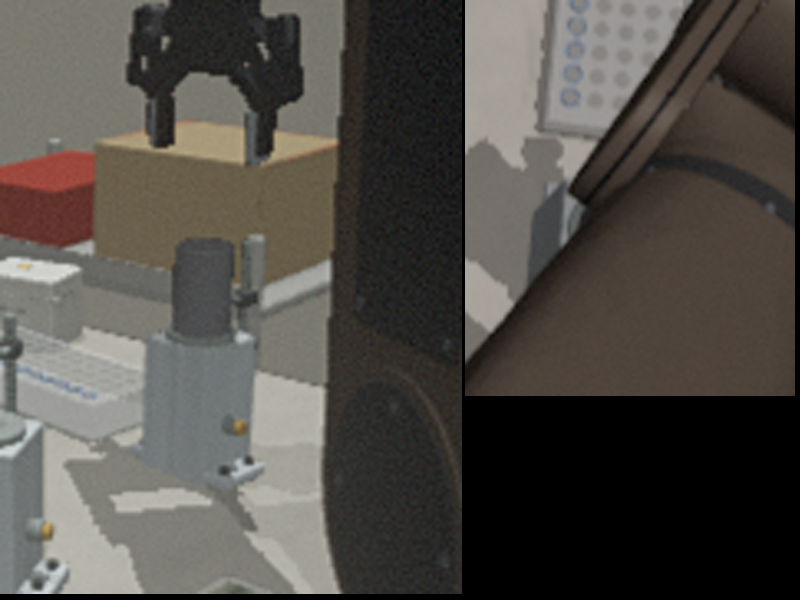

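The gripper straddles the cap axis: the fingertips are at (160,143) and (258,160) in the crop, and the cap is centred on x≈203. The collar sits near (243,298). Next I descend and grip.

Call:
{"method": "send_rows", "body": {
  "translation": [
    [0.01, 0.02, 0.65],
    [0, 0, 0.65],
    [0, 0, 0.65],
    [0, 0, 0.65],
    [0, 0, 0.65]
  ],
  "rotation": [
    [0, 0, 0],
    [0, 0, 0],
    [0, 0, 0],
    [0, 0, 0],
    [0, 0, 0]
  ],
  "grip": [85, 85, 85, 85, 85]
}}

```text
time: 4.92
eef_pos: [0.5236, -0.262, 0.1405]
tcp_rot: [0.743, 0.669, -0.0, -0.0]
contact_force: [0.4, 0.2, -0.2]
opening: 0.994
```

Call:
{"method": "send_rows", "body": {
  "translation": [
    [0, 0, 0],
    [0, 0, 0],
    [0, 0, 0],
    [0, 0, 0],
    [0, 0, 0]
  ],
  "rotation": [
    [0, 0, 0],
    [0, 0, 0],
    [0, 0, 0],
    [0, 0, 0],
    [0, 0, 0]
  ],
  "grip": [65, 55, 50, 47, 46]
}}

```text
time: 5.55
eef_pos: [0.524, -0.2623, 0.1427]
tcp_rot: [0.743, 0.67, 0.0, 0.0]
contact_force: [0.2, -0.2, 0.2]
opening: 0.539
```

Call:
{"method": "send_rows", "body": {
  "translation": [
    [0, 0, 0],
    [0, 0, 0],
    [0, 0, 0],
    [0, 0, 0],
    [0, 0, 0]
  ],
  "rotation": [
    [0, 0, 0],
    [0, 0, 0],
    [0, 0, 0],
    [0, 0, 0],
    [0, 0, 0]
  ],
  "grip": [44, 40, 40, 40, 40]
}}

```text
time: 6.18
eef_pos: [0.524, -0.2624, 0.1428]
tcp_rot: [0.743, 0.67, 0.0, 0.0]
contact_force: [-0.8, 0.2, 4.8]
opening: 0.518
```

Call:
{"method": "send_rows", "body": {
  "translation": [
    [0, 0, -0.3],
    [0, 0, -0.5],
    [0, 0, -0.5],
    [0, 0, -0.5],
    [0, 0, -0.5]
  ],
  "rotation": [
    [0, 0, 0],
    [0, 0, 0],
    [0, 0, 0],
    [0, 0, 0],
    [0, 0, 0]
  ],
  "grip": [40, 40, 40, 40, 40]
}}

```text
time: 6.8
eef_pos: [0.5239, -0.2623, 0.2126]
tcp_rot: [0.743, 0.67, 0.0, 0.0]
contact_force: [0.5, 0.7, -0.3]
opening: 0.525
```

Call:
{"method": "send_rows", "body": {
  "translation": [
    [0, 0, -0.5],
    [0, 0, -0.5],
    [0, 0, -0.5],
    [0, 0, -0.4],
    [0, 0, 0]
  ],
  "rotation": [
    [0, 0, 0],
    [0, 0, 0],
    [0, 0, 0],
    [0, 0, 0],
    [0, 0, 0]
  ],
  "grip": [40, 40, 40, 40, 40]
}}

```text
time: 7.42
eef_pos: [0.5243, -0.2626, 0.2698]
tcp_rot: [0.743, 0.67, 0.0, 0.001]
contact_force: [1.3, -0.9, -0.9]
opening: 0.527
```

Run:
```python
from h import *
go([.458,.2166,.265])
S=cam("scene")
a=cv2.resize(S["image"][80:240,290:410],None,fx=3.7,fy=3.7,interpolation=cv2.INTER_CUBIC)
cv2.imwrite("pics/c3.png",a)
```

```text
t 7.425 pos [ 0.5243 -0.2626  0.2698] yaw y -5.941701369639505 z [ 0.0021 -0.0015 -1.    ] open 0.5266748164544889 F [ 1.2721 -0.9236 -0.9288]
units [15.6579 -3.8515  0.1314]
```

View pics/c3.png

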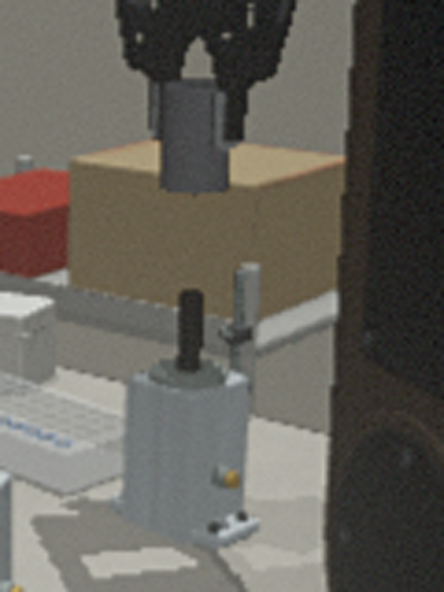

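The cap is clear of the stem and upright, with its mouth centre near crop (195,187). The piston stays seated, stem at (190,328). Now I carry the cap to the tray.

Call:
{"method": "send_rows", "body": {
  "translation": [
    [0.5, -0.15, 0],
    [0.95, -0.24, 0],
    [0.95, -0.24, 0],
    [0.95, -0.24, 0],
    [0.95, -0.24, 0]
  ],
  "rotation": [
    [0, 0, 0],
    [0, 0, 0],
    [0, 0, 0],
    [0, 0, 0],
    [0, 0, 0]
  ],
  "grip": [40, 40, 40, 40, 40]
}}

```text
time: 8.1
eef_pos: [0.503, -0.1284, 0.2672]
tcp_rot: [0.743, 0.67, -0.0, -0.001]
contact_force: [0.4, 0.1, -1.1]
opening: 0.522
```

Call:
{"method": "send_rows", "body": {
  "translation": [
    [0.95, -0.24, 0],
    [0.95, -0.24, 0],
    [0.95, -0.24, 0],
    [0.95, -0.24, 0],
    [0.95, -0.24, 0]
  ],
  "rotation": [
    [0, 0, 0],
    [0, 0, 0],
    [0, 0, 0],
    [0, 0, 0],
    [0, 0, 0]
  ],
  "grip": [40, 40, 40, 40, 40]
}}

```text
time: 8.72
eef_pos: [0.4817, 0.0168, 0.2673]
tcp_rot: [0.743, 0.67, -0.0, -0.001]
contact_force: [0.4, -0.6, -0.8]
opening: 0.523
```

Call:
{"method": "send_rows", "body": {
  "translation": [
    [0.95, -0.24, 0],
    [0.95, -0.24, 0],
    [0.95, -0.24, 0],
    [0.95, -0.24, 0],
    [0.95, -0.2, 0]
  ],
  "rotation": [
    [0, 0, 0],
    [0, 0, 0],
    [0, 0, 0],
    [0, 0, 0],
    [0, 0, 0]
  ],
  "grip": [40, 40, 40, 40, 40]
}}

```text
time: 9.35
eef_pos: [0.4616, 0.1618, 0.2673]
tcp_rot: [0.743, 0.67, -0.001, -0.001]
contact_force: [0.2, -0.6, -0.4]
opening: 0.523
```

Call:
{"method": "send_rows", "body": {
  "translation": [
    [0.95, -0.22, 0],
    [0.9, -0.2, 0],
    [0, 0, 0],
    [0, 0, 0]
  ],
  "rotation": [
    [0, 0, 0],
    [0, 0, 0],
    [0, 0, 0],
    [0, 0, 0]
  ],
  "grip": [40, 40, 40, 40]
}}

```text
time: 9.85
eef_pos: [0.4556, 0.2167, 0.2676]
tcp_rot: [0.743, 0.67, -0.001, -0.0]
contact_force: [0.8, -0.3, -1.5]
opening: 0.52
```

Run:
```python
from h import *
go([.458,.2166,.06])
print(ctrl.get_state()["qpos"])
S=cam("scene");T=cam("top")
cv2.imwrite("pics/c4.png",np.hstack([S["image"][:,:400],T["image"][:,:400]]))
```

```text
t 9.85 pos [0.4556 0.2167 0.2676] yaw y -5.910316621511978 z [-0.0011 -0.0007 -1.    ] open 0.5203180708713616 F [ 0.7753 -0.35   -1.5077]
units [0.0095 0.0862 6.9209]
[ 0.2428 -0.1233  1.9467 -0.0004  1.3195  0.3461]
```

View pics/c4.png

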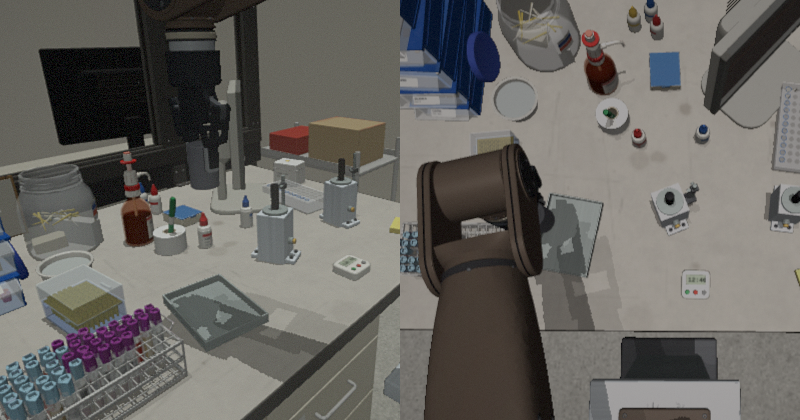

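The cap hangs upright over the tray, mouth near (203,187) in the scene view. Now I lower it, then feel for the floor.

Call:
{"method": "send_rows", "body": {
  "translation": [
    [0, 0.08, 0.9],
    [0, 0, 0.9],
    [0, 0, 0.9],
    [0, 0, 0.9],
    [0, 0, 0.9]
  ],
  "rotation": [
    [0, 0, 0],
    [0, 0, 0],
    [0, 0, 0],
    [0, 0, 0],
    [0, 0, 0]
  ],
  "grip": [40, 40, 40, 40, 40]
}}

```text
time: 10.58
eef_pos: [0.4589, 0.2158, 0.1325]
tcp_rot: [0.743, 0.669, 0.0, 0.0]
contact_force: [0.4, -1.1, -0.1]
opening: 0.516
```

Call:
{"method": "send_rows", "body": {
  "translation": [
    [0, 0, 0.9],
    [0, 0, 0.9],
    [0, 0, 0.7],
    [0, 0, 0.5],
    [0, 0, 0]
  ],
  "rotation": [
    [0, 0, 0],
    [0, 0, 0],
    [0, 0, 0],
    [0, 0, 0],
    [0, 0, 0]
  ],
  "grip": [40, 40, 40, 40, 40]
}}

```text
time: 11.2
eef_pos: [0.458, 0.216, 0.0422]
tcp_rot: [0.743, 0.669, -0.001, -0.001]
contact_force: [0.1, -0.9, -0.8]
opening: 0.518
```

Call:
{"method": "send_rows", "body": {
  "translation": [
    [0, 0, 0],
    [0, 0, 0.1],
    [0, 0, 0]
  ],
  "rotation": [
    [0, 0, 0],
    [0, 0, 0],
    [0, 0, 0]
  ],
  "grip": [40, 40, 40]
}}

```text
time: 11.58
eef_pos: [0.4589, 0.2167, 0.0406]
tcp_rot: [0.743, 0.67, 0.0, 0.0]
contact_force: [0.8, 0.4, -0.7]
opening: 0.513
```

Call:
{"method": "send_rows", "body": {
  "translation": [
    [0, 0, 0.1],
    [0, 0, 0]
  ],
  "rotation": [
    [0, 0, 0],
    [0, 0, 0]
  ],
  "grip": [40, 40]
}}

```text
time: 11.82
eef_pos: [0.4584, 0.2166, 0.037]
tcp_rot: [0.743, 0.67, -0.0, -0.0]
contact_force: [-0.0, -0.2, -0.6]
opening: 0.523
```

Run:
```python
from h import *
go([.458,.2166,.03])
```

```text
t 11.825 pos [0.4584 0.2166 0.037 ] yaw y -5.93579529994458 z [-0.0005 -0.0001 -1.    ] open 0.5226938377662358 F [-0.0444 -0.2011 -0.574 ]
units [-0.0019 -0.0147  0.2333]
```

Call:
{"method": "send_rows", "body": {
  "translation": [
    [0, 0, 0.1],
    [0, 0, 0]
  ],
  "rotation": [
    [0, 0, 0],
    [0, 0, 0]
  ],
  "grip": [40, 40]
}}

```text
time: 12.08
eef_pos: [0.4584, 0.2166, 0.0339]
tcp_rot: [0.743, 0.67, -0.0, -0.0]
contact_force: [0.0, 0.1, -0.1]
opening: 0.519
```

Call:
{"method": "send_rows", "body": {
  "translation": [
    [0, 0, 0.08],
    [0, 0, 0]
  ],
  "rotation": [
    [0, 0, 0],
    [0, 0, 0]
  ],
  "grip": [40, 40]
}}

```text
time: 12.32
eef_pos: [0.4585, 0.2166, 0.0316]
tcp_rot: [0.743, 0.67, -0.0, -0.0]
contact_force: [-0.1, 0.2, 0.3]
opening: 0.519
```

Call:
{"method": "send_rows", "body": {
  "translation": [
    [0, 0, 0.06],
    [0, 0, 0],
    [0, 0, 0]
  ],
  "rotation": [
    [0, 0, 0],
    [0, 0, 0],
    [0, 0, 0]
  ],
  "grip": [40, 40, 40]
}}

```text
time: 12.7
eef_pos: [0.4587, 0.2166, 0.03]
tcp_rot: [0.743, 0.67, -0.0, -0.0]
contact_force: [-0.6, 0.1, -0.3]
opening: 0.521
```

Not touching yet; feeling further down in small steps.

Call:
{"method": "send_rows", "body": {
  "translation": [
    [0, 0, 0.05],
    [0, 0, 0]
  ],
  "rotation": [
    [0, 0, 0],
    [0, 0, 0]
  ],
  "grip": [40, 40]
}}

```text
time: 12.95
eef_pos: [0.4589, 0.2167, 0.0298]
tcp_rot: [0.743, 0.67, -0.0, -0.0]
contact_force: [-3.1, -1.4, 7.5]
opening: 0.522
```

Call:
{"method": "send_rows", "body": {
  "translation": [
    [0, 0, 0.05],
    [0, 0, 0],
    [0, 0, 0]
  ],
  "rotation": [
    [0, 0, 0],
    [0, 0, 0],
    [0, 0, 0]
  ],
  "grip": [40, 40, 40]
}}

```text
time: 13.32
eef_pos: [0.459, 0.2167, 0.0297]
tcp_rot: [0.743, 0.67, -0.001, -0.0]
contact_force: [-7.6, -2.6, 16.5]
opening: 0.519
```

Call:
{"method": "send_rows", "body": {
  "translation": [
    [0, 0, -0.08],
    [0, 0, 0],
    [0, 0, 0],
    [0, 0, 0],
    [0, 0, 0]
  ],
  "rotation": [
    [0, 0, 0],
    [0, 0, 0],
    [0, 0, 0],
    [0, 0, 0],
    [0, 0, 0]
  ],
  "grip": [40, 46, 50, 60, 70]
}}

```text
time: 13.95
eef_pos: [0.4586, 0.2166, 0.0292]
tcp_rot: [0.743, 0.669, -0.0, -0.0]
contact_force: [-0.2, -0.3, -0.7]
opening: 0.821
```

Call:
{"method": "send_rows", "body": {
  "translation": [
    [0, 0, 0],
    [0, 0, 0],
    [0, 0, 0],
    [0, 0, 0],
    [0, 0, -0.2]
  ],
  "rotation": [
    [0, 0, 0],
    [0, 0, 0],
    [0, 0, 0],
    [0, 0, 0],
    [0, 0, 0]
  ],
  "grip": [85, 85, 85, 85, 85]
}}

```text
time: 14.58
eef_pos: [0.4582, 0.2165, 0.0352]
tcp_rot: [0.743, 0.67, -0.001, -0.0]
contact_force: [-0.3, 0.1, 0.2]
opening: 0.997
```

Call:
{"method": "send_rows", "body": {
  "translation": [
    [0, 0, -0.9],
    [0, 0, -0.9],
    [0, 0, -0.9],
    [0, 0, -0.9],
    [0, 0, -0.9]
  ],
  "rotation": [
    [0, 0, 0],
    [0, 0, 0],
    [0, 0, 0],
    [0, 0, 0],
    [0, 0, 0]
  ],
  "grip": [85, 85, 85, 85, 85]
}}

```text
time: 15.2
eef_pos: [0.4586, 0.2166, 0.1718]
tcp_rot: [0.743, 0.67, 0.0, 0.0]
contact_force: [-0.2, 0.5, 0.4]
opening: 0.996
```

Call:
{"method": "send_rows", "body": {
  "translation": [
    [0, 0, -0.9],
    [0, 0, -0.9],
    [0, 0, -0.8],
    [0, 0, -0.4],
    [0, 0, 0]
  ],
  "rotation": [
    [0, 0, 0],
    [0, 0, 0],
    [0, 0, 0],
    [0, 0, 0],
    [0, 0, 0]
  ],
  "grip": [85, 85, 85, 85, 85]
}}

```text
time: 15.82
eef_pos: [0.459, 0.2167, 0.2613]
tcp_rot: [0.743, 0.67, 0.001, 0.0]
contact_force: [-0.7, 0.8, 0.2]
opening: 0.992
```

Run:
```python
from h import *
S=cam("scene");T=cam("top")
np.set_printoptions(precision=4,suppress=True)
go([.524,-.2624,.255])
k=4
def crop(im,x,y,w,h,k):return cv2.resize(im[y:y+h,x:x+w],None,fx=k,fy=k,interpolation=cv2.INTER_CUBIC)
out=np.zeros((600,800,3),np.uint8)
out[:600,:375]=crop(S["image"],315,140,50,80,7.5)
a=crop(S["image"],150,210,140,150,3);out[:450,380:800]=a
cv2.imwrite("pics/c5.png",out); cv2.imwrite("pics/top1.png",T["image"]);cv2.imwrite("pics/scene1.png",S["image"])
```

```text
t 15.925 pos [0.4582 0.2165 0.2594] yaw y -5.943546838931271 z [-0.0017 -0.0004 -1.    ] open 0.9947414968416903 F [ 0.2347  0.5357 -0.7241]
units [-15.6503   3.8358   0.1475]
```

View pics/c5.png

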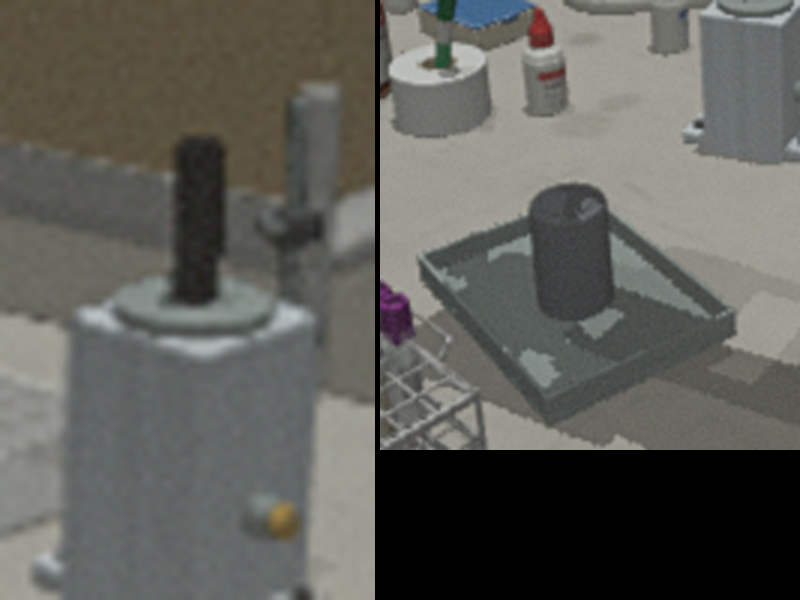

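The cap stands upright in the tray. The pointer tip is near scene crop (262,225), about pixel (350,170), and the collar is at (305,222). I'll refine its height with the top view and a model overlay.

Run:
```python
from h import *
S=cam("scene");T=cam("top")
np.set_printoptions(precision=4,suppress=True)
def crop(im,x,y,w,h,k):return cv2.resize(im[y:y+h,x:x+w],None,fx=k,fy=k,interpolation=cv2.INTER_CUBIC)
def big(c,x,y,w,h,k,marks):
    a=crop(c["image"],x,y,w,h,k); a=cv2.convertScaleAbs(a,alpha=1.4,beta=10)
    for p in marks:
        u=(proj(c,p)-[x,y]+.5)*k; cv2.circle(a,tuple(int(v) for v in np.round(u)),1,(0,0,255),-1)
    return a
A=np.array([.524,-.2625]);d=np.array([np.sin(np.radians(-6)),-np.cos(np.radians(6))])
ring=[[*(A+.028*np.array([np.cos(t),np.sin(t)])),.116] for t in np.linspace(0,6.28,24)]
m=ring+[[*A,.172]]+[[*(A+.052*d),z] for z in(.12,.13,.14,.15,.16,.176)]
ms=m+[[*(A+.036*d),z] for z in (.13,.14,.15,.16)]
out=np.zeros((600,800,3),np.uint8)
out[:600,:400]=big(S,325,150,40,60,10,ms); b=big(T,370,170,65,55,6,m)
out[:330,405:795]=b
cv2.imwrite("pics/c6.png",out)
for u in((349.4,169.5),):
    for dd in(.034,.036,.038):
        D=S["R"]@np.linalg.solve(S["K"],[*u,1]); q=A+dd*d
        # z where ray's horizontal pos is closest to q
        s=D[:2]@(q-S["t"][:2])/(D[:2]@D[:2]); p=S["t"]+s*D; print(dd,p,np.linalg.norm(p[:2]-q))
```

```text
0.034 [ 0.5185 -0.2976  0.1343] 0.0022899268193819367
0.036 [ 0.5194 -0.2989  0.1339] 0.0010350429062048149
0.038 [ 0.5202 -0.3002  0.1334] 0.00021984100697221347
```

View pics/c6.png

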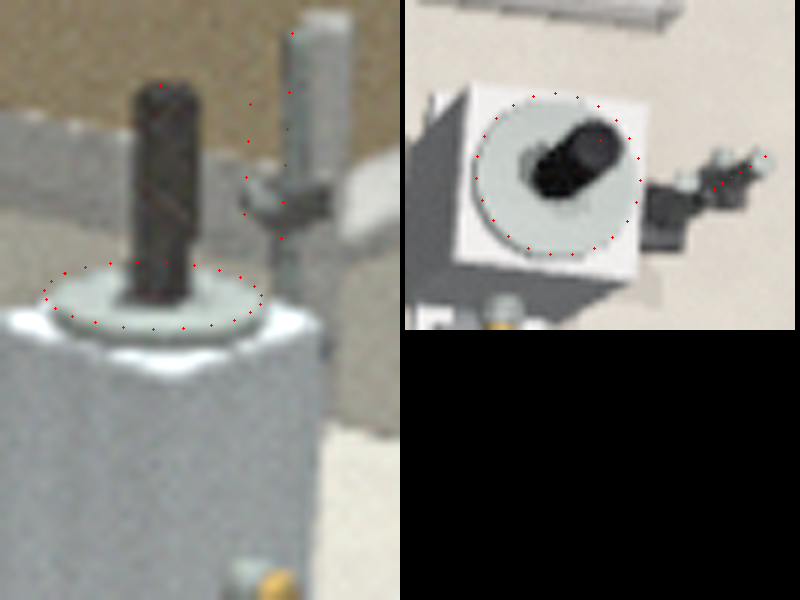

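The model ring fits the flange in both views to about 1 mm. The pointer blob in the scene crop is at (243–275,180–215), which puts the tip at roughly z 0.134. I'll settle it later by direct comparison with the raised flange. Now back to the pump.

Call:
{"method": "send_rows", "body": {
  "translation": [
    [-0.5, 0.15, 0],
    [-0.95, 0.24, 0],
    [-0.95, 0.24, 0],
    [-0.95, 0.24, 0],
    [-0.95, 0.24, 0]
  ],
  "rotation": [
    [0, 0, 0],
    [0, 0, 0],
    [0, 0, 0],
    [0, 0, 0],
    [0, 0, 0]
  ],
  "grip": [85, 85, 85, 85, 85]
}}

```text
time: 16.65
eef_pos: [0.4783, 0.083, 0.2599]
tcp_rot: [0.743, 0.669, -0.0, -0.0]
contact_force: [0.3, 0.7, -0.1]
opening: 0.994
```

Call:
{"method": "send_rows", "body": {
  "translation": [
    [-0.95, 0.24, 0],
    [-0.95, 0.24, 0],
    [-0.95, 0.24, 0],
    [-0.95, 0.24, 0],
    [-0.95, 0.24, 0]
  ],
  "rotation": [
    [0, 0, 0],
    [0, 0, 0],
    [0, 0, 0],
    [0, 0, 0],
    [0, 0, 0]
  ],
  "grip": [85, 85, 85, 85, 85]
}}

```text
time: 17.27
eef_pos: [0.4991, -0.0624, 0.2599]
tcp_rot: [0.743, 0.669, -0.0, -0.0]
contact_force: [-0.8, 0.1, 0.3]
opening: 0.996
```

Call:
{"method": "send_rows", "body": {
  "translation": [
    [-0.95, 0.24, 0],
    [-0.95, 0.24, 0],
    [-0.95, 0.24, 0],
    [-0.95, 0.24, 0],
    [-0.95, 0.2, 0]
  ],
  "rotation": [
    [0, 0, 0],
    [0, 0, 0],
    [0, 0, 0],
    [0, 0, 0],
    [0, 0, 0]
  ],
  "grip": [85, 85, 85, 85, 85]
}}

```text
time: 17.9
eef_pos: [0.5187, -0.2078, 0.2598]
tcp_rot: [0.743, 0.669, -0.0, -0.0]
contact_force: [0.5, -0.0, -0.0]
opening: 0.991
```

Call:
{"method": "send_rows", "body": {
  "translation": [
    [-0.95, 0.22, 0],
    [-0.9, 0.2, 0],
    [0, 0, 0],
    [0, 0, 0],
    [0, 0, 0]
  ],
  "rotation": [
    [0, 0, 0],
    [0, 0, 0],
    [0, 0, 0],
    [0, 0, 0],
    [0, 0, 0]
  ],
  "grip": [85, 85, 85, 85, 85]
}}

```text
time: 18.52
eef_pos: [0.5261, -0.2616, 0.2604]
tcp_rot: [0.742, 0.67, 0.0, -0.0]
contact_force: [0.2, -0.1, -0.1]
opening: 0.999
```

Run:
```python
from h import *
go([.524,-.2625,.130])
m=np.mean([cam("scene")["image"].astype(float) for _ in range(8)],0); np.save("pre.npy",m)
```

```text
t 18.525 pos [ 0.5261 -0.2616  0.2604] yaw y -5.888775508157471 z [-0.0002  0.0004 -1.    ] open 0.9992611689263168 F [ 0.2008 -0.127  -0.1388]
units [-0.0382 -0.0669  4.3456]
```

Call:
{"method": "send_rows", "body": {
  "translation": [
    [-0.01, -0.07, 0.8],
    [0, 0, 0.9],
    [0, 0, 0.9],
    [0, 0, 0.9],
    [0, 0, 0.5]
  ],
  "rotation": [
    [0, 0, 0],
    [0, 0, 0],
    [0, 0, 0],
    [0, 0, 0],
    [0, 0, 0]
  ],
  "grip": [85, 85, 85, 85, 85]
}}

```text
time: 19.55
eef_pos: [0.5234, -0.262, 0.1387]
tcp_rot: [0.743, 0.67, -0.0, -0.001]
contact_force: [0.1, -0.8, 0.2]
opening: 0.995
```

Call:
{"method": "send_rows", "body": {
  "translation": [
    [0, 0, 0.33],
    [0, 0, 0],
    [0, 0, 0],
    [0, 0, 0]
  ],
  "rotation": [
    [0, 0, 0],
    [0, 0, 0],
    [0, 0, 0],
    [0, 0, 0]
  ],
  "grip": [85, 70, 50, 35]
}}

```text
time: 20.05
eef_pos: [0.5246, -0.2629, 0.1316]
tcp_rot: [0.743, 0.67, 0.0, 0.001]
contact_force: [0.7, 0.8, 0.1]
opening: 0.419
```

Call:
{"method": "send_rows", "body": {
  "translation": [
    [0, 0, 0],
    [0, 0, 0],
    [0, 0, 0],
    [0, 0, 0],
    [0, 0, 0]
  ],
  "rotation": [
    [0, 0, 0],
    [0, 0, 0],
    [0, 0, 0],
    [0, 0, 0],
    [0, 0, 0]
  ],
  "grip": [28, 24, 21, 19, 17]
}}

```text
time: 20.68
eef_pos: [0.5234, -0.2624, 0.1306]
tcp_rot: [0.743, 0.67, -0.001, -0.001]
contact_force: [-3.8, 0.8, 2.9]
opening: 0.206
```

Call:
{"method": "send_rows", "body": {
  "translation": [
    [0, 0, 0],
    [0, 0, 0],
    [0, 0, 0],
    [0, 0, 0]
  ],
  "rotation": [
    [0, 0, 0],
    [0, 0, 0],
    [0, 0, 0],
    [0, 0, 0]
  ],
  "grip": [14, 12, 12, 12],
  "squeeze": 40
}}

```text
time: 21.18
eef_pos: [0.5234, -0.2624, 0.1306]
tcp_rot: [0.743, 0.67, -0.001, -0.001]
contact_force: [-4.8, 0.2, 3.7]
opening: 0.196
```

Call:
{"method": "send_rows", "body": {
  "translation": [
    [0, -0.03, 0],
    [0, 0, -0.1],
    [0, 0, -0.1],
    [0, 0, -0.1],
    [0, 0, 0]
  ],
  "rotation": [
    [0, 0, 0],
    [0, 0, 0],
    [0, 0, 0],
    [0, 0, 0],
    [0, 0, 0]
  ],
  "grip": [12, 12, 12, 12, 12]
}}

```text
time: 21.8
eef_pos: [0.5232, -0.2624, 0.1396]
tcp_rot: [0.743, 0.67, 0.0, 0.0]
contact_force: [-0.6, 0.1, -3.2]
opening: 0.201
```

Call:
{"method": "send_rows", "body": {
  "translation": [
    [0, 0, -0.1],
    [0, 0, -0.1],
    [0, 0, -0.1],
    [0, 0, 0],
    [0, 0, 0]
  ],
  "rotation": [
    [0, 0, 0],
    [0, 0, 0],
    [0, 0, 0],
    [0, 0, 0],
    [0, 0, 0]
  ],
  "grip": [12, 12, 12, 12, 12]
}}

```text
time: 22.42
eef_pos: [0.5232, -0.2624, 0.1485]
tcp_rot: [0.743, 0.669, 0.0, 0.0]
contact_force: [-0.1, 0.1, -4.5]
opening: 0.201
```

Run:
```python
from h import *
go([.524,-.2625,.150])
m=np.mean([cam("scene")["image"].astype(float) for _ in range(8)],0); np.save("post.npy",m)
def big(m): 
    a=cv2.resize(m[150:200,322:362],None,fx=10,fy=10,interpolation=cv2.INTER_CUBIC); return np.clip(a*1.5,0,255).astype(np.uint8)
cv2.imwrite("pics/c7.png",np.hstack([big(np.load("pre.npy")),big(m)]))
```

```text
t 22.425 pos [ 0.5232 -0.2624  0.1485] yaw y -5.947459770419809 z [ 0.0002 -0.     -1.    ] open 0.20140814517534783 F [-0.1297  0.1116 -4.4865]
units [ 0.0006  0.0272 -0.0491]
```

View pics/c7.png

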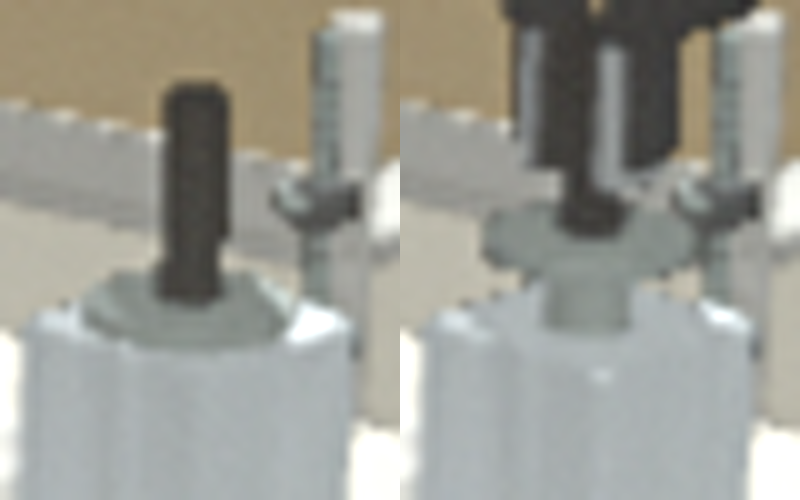

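The piston rose straight about 18 mm with its rod still in the bore. Flange rim ends are at (482,235) and (695,235) in the right half, and the pointer tip is at about (275,203) in the left half. I'll check the height with a pointer wireframe overlay.

Run:
```python
from h import *
S=cam("scene"); m=np.load("post.npy"); k=13; x0,y0=335,153
A=np.array([.524,-.2625]);y=np.array([np.sin(np.radians(6)),np.cos(np.radians(6))]);x=np.array([y[1],-y[0]])
def P(a,b,z): return tuple(int(v) for v in np.round((proj(S,[*(A+a*x+b*y),z])+[.5,.3]-[x0,y0]+.5)*k))
def base():return np.clip(cv2.resize(m[y0:y0+30,x0:x0+30],None,fx=k,fy=k,interpolation=cv2.INTER_LANCZOS4)*1.8,0,255).astype(np.uint8)
def box(a,xs,ys,zs,c):
    for i in range(2):
        for j in range(2):
            cv2.line(a,P(xs[0],ys[i],zs[j]),P(xs[1],ys[i],zs[j]),c,1);cv2.line(a,P(xs[i],ys[0],zs[j]),P(xs[i],ys[1],zs[j]),c,1);cv2.line(a,P(xs[i],ys[j],zs[0]),P(xs[i],ys[j],zs[1]),c,1)
b=base()
box(b,(-.003,.003),(-.044,-.036),(.1325,.1355),(0,0,255))
box(b,(-.007,.007),(-.060,-.044),(.128,.140),(0,255,0))
F=[P(.028*np.cos(t),.028*np.sin(t),.134) for t in np.linspace(0,6.283,60)]
cv2.polylines(b,[np.array(F)],True,(255,0,255),1)
cv2.imwrite("pics/c8.png",np.hstack([base(),b]))
```

View pics/c8.png

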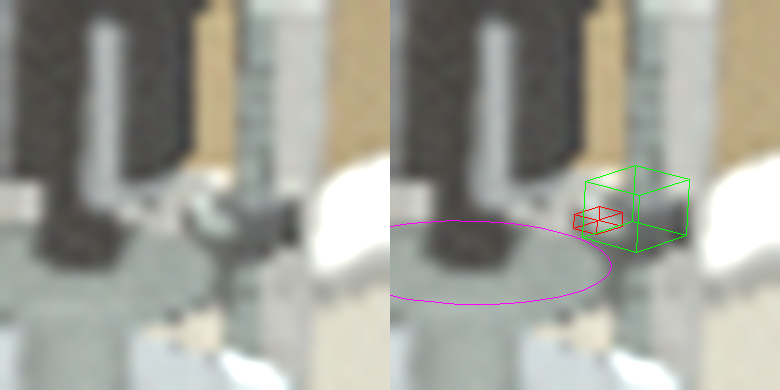

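The flange model at z=0.134 fits, with its rim peak at y≈220. The pointer blob is at (600,215), consistent with z≈0.132–0.134. I'll make one last check with the unobstructed views.

Run:
```python
from h import *
S=cam("scene");T=cam("top")
t=cv2.imread("pics/top1.png").astype(float); pre=np.load("pre.npy")
A=np.array([.524,-.2625]);y=np.array([np.sin(np.radians(6)),np.cos(np.radians(6))]);x=np.array([y[1],-y[0]])
def base(m,x0,y0,w,h,k,g):return np.clip(cv2.resize(m[y0:y0+h,x0:x0+w],None,fx=k,fy=k,interpolation=cv2.INTER_CUBIC)*g,0,255).astype(np.uint8)
def box(a,c,x0,y0,k,off,xs,ys,zs,col):
    P=lambda a_,b,z:tuple(int(v) for v in np.round((proj(c,[*(A+a_*x+b*y),z])+off-[x0,y0]+.5)*k))
    for i in range(2):
        for j in range(2):
            cv2.line(a,P(xs[0],ys[i],zs[j]),P(xs[1],ys[i],zs[j]),col,1);cv2.line(a,P(xs[i],ys[0],zs[j]),P(xs[i],ys[1],zs[j]),col,1);cv2.line(a,P(xs[i],ys[j],zs[0]),P(xs[i],ys[j],zs[1]),col,1)
b=base(t,405,182,33,30,12,1.5); b2=b.copy()
s=base(pre,343,160,25,25,16,1.8); s2=s[:290].copy()
z=.132
for a,c,x0,y0,k,off in((b2,T,405,182,12,[0,0]),(s,S,343,160,16,[.5,.3])):
    box(a,c,x0,y0,k,off,(-.003,.003),(-.044,-.036),(z-.0015,z+.0015),(0,0,255))
    box(a,c,x0,y0,k,off,(-.007,.007),(-.060,-.044),(z-.006,z+.006),(0,255,0))
out=np.zeros((600,800,3),np.uint8)
out[:300,:396]=b[:300];out[300:600,:396]=b2[:300]
out[:290,400:800]=s[:290];out[300:590,400:800]=s2
cv2.imwrite("pics/c9.png",out)
```

```text
(no output)
```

View pics/c9.png

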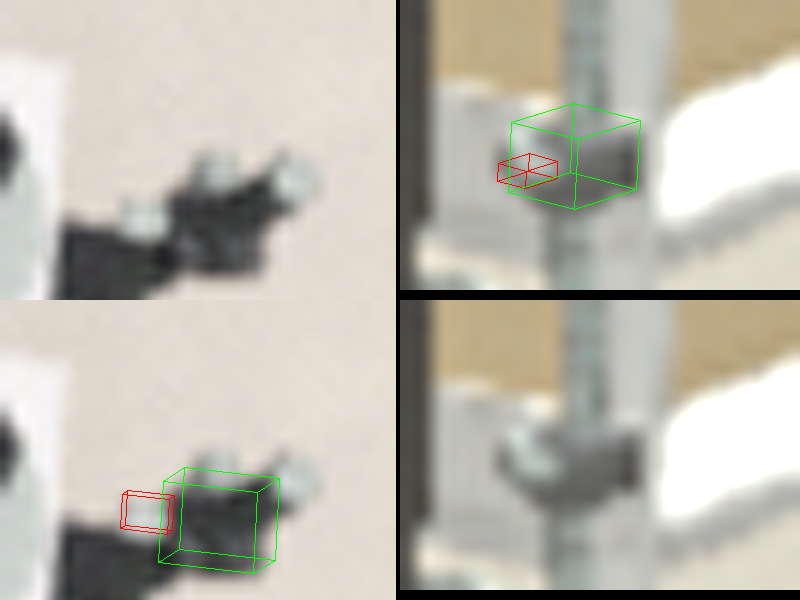

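The model pointer and collar at z=0.132 overlay the image within about 1–2 mm in both views, and the flange top is at about 0.134. The lateral force is about 0.1 N, so the piston hangs free in the bore. I'm handing in.

Run:
```python
from h import *
go([.524,-.2625,.1485])
print(ticket.sign_off())
```

```text
t 22.975 pos [ 0.5231 -0.2624  0.1485] yaw y -5.942021167305573 z [-0.0001  0.0001 -1.    ] open 0.1947009284807539 F [-0.4135 -0.1238 -3.8627]
units [ 0.0006  0.0288 -0.0005]
the job is handed in; nothing more can be done
None
```

I lifted the dust cap off and stood it mouth-down in the tray, then drew the piston up and handed the job in at about 23 s with the gripper still holding it. Sign-off gives no verdict, so these are my own last checks:

- **Cap:** the camera shows it upright near the middle of the tray floor, with the fingers open and withdrawn.
- **Piston:** it was drawn straight up by 17.9 mm, which puts the flange top at about z = 0.134 m. The gripper reads about 4–4.5 N of hanging load and under 0.5 N sideways, so it is not pressing hard on the bore.
- **Pointer height:** a model overlay in both views put the tip at about z = 0.132–0.134 m. The image is coarse, so this is good to about 1–2 mm, inside the 5 mm limit.
- **Surroundings:** my moves kept clear of the other piston, the timer, the dropper bottles and both pointers. I did not measure them again at the end.

No check failed. The only disagreements were an offset of about 0.5 pixel (roughly 1 mm) in the scene camera, which I allowed for, and an early misreading of the post top, where I had picked a background object.

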